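# Shut and latch the tea caddy

### The job

The tin tea caddy on the windowsill has been left with its lid ajar and its flip catch up. Push the lid fully shut, then flip the catch on its front down past centre so that it snaps home against the caddy. Only touch and push: do not pick up the caddy or shove it along the sill, and leave the other things on the sill undisturbed.

Things in the scene. Friction and masses are not known exactly. Their poses are not given: they have to be found in the camera images.
- caddy: Rectangular tinplate tea caddy, loose on the sill (about 0.7 kg): 100 mm along its x, 120 mm along its y, 109 mm high when shut. Origin: centre of its underside, on the sill (30 mm above the worktop). z is up; its front, with the catch, faces its own -x; the lid's hinge runs along y at the back (x = +54 mm, z = 91 mm).
- lid (a joint): The hinged lid, rad: 0 = fully shut on the rim, grows as its front edge rises (1.6 at most). A stiff hinge: it stays where it is left; about 1 N down near its front edge moves it. A cap 107 mm from hinge to front, 126 mm wide, with an 18 mm skirt; its flat top is 18 mm above the hinge line, 109 mm above the caddy's underside when shut.
- lid_front (a point): The middle of the lid's upper front edge (moves with the lid; with the lid shut it is at x = -53 mm, z = 109 mm in the caddy's frame).
- catch (a joint): Flip catch, rad, relative to the lid: 0 = up, as it starts, pointing outward and slightly upward; 1.9 = home, flat along the caddy's front, hooked under the keeper bar there. An over-centre spring throws it to the nearer end (dead centre 0.95). Starting it down takes about 1.5 N near its tip, 2.5 N half-way along. It goes home only with the lid fully down; snapped early, its lip lands on the keeper and the lid cannot shut.
- catch_pivot (a point): The middle of the catch's hinge pin, on the front of the lid (moves with the lid; with the lid shut it is at x = -60 mm, z = 99 mm in the caddy's frame). The pin is parallel to the caddy's y.
- catch_tip (a point): The free end of the catch: a brass plate 36 mm wide, 2.5 mm thick and 52 mm long from the pin, the last 12 mm turned outward as a thumb tab. Home, this end is 51 mm below the pin and 7 mm in front of it.
- timer: Bystander: round egg timer, 66 mm across, 55 mm high. Origin: centre of its underside.
- jar: Bystander: squat hexagonal glass jar with a round metal cap, 74 mm across corners, 73 mm high. Origin: centre of its underside.
- topper: Bystander: brass egg topper lying flat, a ring with two lever grips, about 115 mm long along its x, 48 mm wide and 14 mm high. Origin: under its middle, on the sill.
- eggcup: Bystander: bone-china egg cup, 52 mm across, 63 mm high. Origin: centre of its underside.

How it is judged:
By the outcome, as a careful person would: the job done as asked, in the order asked, and still so for the second after the job is handed in, with the robot touching nothing.
It also fails if it takes over 51 s, if anything falls off the work surface, if the arm or the gripper's body presses on something with over 40 N, if the wrist force passes 120 N, or if a joint passes its speed limit or range.

### The arm

A 6-joint arm with a two-finger parallel gripper is mounted at the origin on the work surface. World frame = base frame: x ahead of the robot, y to its left, z up, the work surface at z = 0. Lengths are in m, angles in degrees, forces in N, time in s.
With the tool pointing down it reaches from about 0.4 to 0.825 m from the base axis. Payload 7 kg.
Tool frame: the origin (TCP) lies on the mounting face of the last link; the fingertips stand 178 mm ahead of it and the grasp point (between the pads) lies 159 mm ahead of it (ctrl.tip_extent is the distance from the TCP to the fingertips, in m); z points along the fingers, y is the direction in which the jaws open and shut (so a half turn about z gives the same grasp; the last joint's range is limited). The gripper opens to 88 mm and grips with 3 to 60 N. Pads are 19 mm wide; open, the fingers measure 130 mm over their backs; the gripper's body (78 mm by 193 mm) begins 47 mm behind the grasp point.
Start: joints at [-48.065, 20.546, 0.682, 0, -70.136, -16.507], TCP at [0.29, -0.61, 0.405] pointing down, gripper open.
Joint ranges: [-176.03, 176.03], [-82.01, 121.73], [-58.28, 71.71], [-173.87, 95.51], [-174.79, -0.11], [-173.66, 173.66]. Speed limits (degrees/s): [136.94, 136.94, 172.46, 180, 180, 180].

### API

Orientations are given as [roll, pitch, yaw] about the fixed x, y, z axes, in that order (R = Rz(yaw) Ry(pitch) Rx(roll)).
In Python, from plant import ctrl gives the robot as it stands. The module is installed in compiled form; this text tells all that it offers.
- The arm moves only by the tool carry_out, never from a script. Its argument "moves" is text: rows parted by semicolons, each of 7 numbers parted by spaces: the finger opening in m, from 0 to 0.0876, then the shift along the tool's x, y, z in m, then the turn, a rotation vector about the tool's x, y, z in rad. A call has 1 to 20 rows; each row is the pose to reach, as a shift and turn from the pose commanded when the call began, along the tool's axes at that moment; what a row does not reach only later rows make up. A row lasts 1/10 s, in which the tool goes at most 50 mm and 8.59 degrees, less where a joint would pass 70% of its speed; a pose out of reach is approached as far as the arm can. A call with a gripper value outside its range is refused whole. The fingers move at their own pace and stop on an object; the grip force is fixed at half the most. Time passes only in rows, so rows that repeat a pose let the fingers close. It gives the time, the measured TCP pose, the force and the opening at its end, in the units of the state.
- ctrl.get_obs(): the state, without advancing time (a new reading comes with each control period).
- ctrl.snapshot(name): name is "side" or "top"; returns a dict with "image" (384x512x3 uint8, red, green, blue), "K" (3x3 intrinsics, pixels), "R" (3x3) and "t" (3): a world point X has camera coordinates R X + t. Camera axes: x right, y down, z forward; pixel columns grow to the right and rows downward; lengths in m; the calibration is good to about 2 mm. A picture is of the moment at which its call begins. There is no depth.
- ctrl.close_job(): hands the job in, once; it reports no verdict.
Trained networks look in a picture, given as the dict that the camera call returned (one of the last four; its "shot" number tells which), for a name from the list of things; names that differ only in an ending like _2 or _b are one class to them, and where a whole thing is asked for, a point or a joint stands for the part that bears it (a point fixed in the world has none). Each returns a list of dicts, best first, with "confidence" (0 to 1); they miss things now and then, are a little off and sometimes report something else, mostly with a low value. They report only what shows in the picture. A call takes as long as a camera call.
- ctrl.recognise(picture, label): "extent" ([left, top, right, bottom] in pixels, round what is visible of it).
- ctrl.trace(picture, label): "region" (384x512 bool, what is visible of it) and "extent" ([left, top, right, bottom] in pixels, round what is visible of it).
- ctrl.mark_of(picture, label): "at" ([row, column] in pixels: a listed point, or the origin of a listed thing).
The state is a dict: "clock": time; "joint_pos": joint angles; "qvel": joint speeds; "tau": joint torques, N m; "tool_pos": TCP position; "orientation": TCP orientation; "force": force on the tool from outside, world axes, zero at the start; "moment": the same for the moment, N m; "opening": finger opening in m.
Only numpy, scipy, OpenCV 4.12 (cv2) and the standard library are available. Lean on these libraries where they do the work, as an engineer would, in place of code of your own. Each camera call takes 0.05 s, during which the arm holds its last target.

## Working session

There is one attempt and no reset: what is moved stays moved. The work goes in short steps, Python scripts to look and compute and a tool call to move; the robot and the scene stay as the last step left them, time stands still between calls to the robot, and variables do not carry over. Pictures are saved under pics/ and viewed, and the job is handed in when it is done.

Besides the shell and the picture viewer there is one more tool, called after ">>>" as name(argument=value, ...) on one line, values as JSON. carry_out: Moves the arm, as the interface text tells. Its arguments: {"type":"object","properties":{"moves":{"type":"string"}},"required":["moves"]}

```bash
mkdir -p pics; ls
cat > h.py <<'E'
import numpy as np, cv2
from plant import ctrl
def snap(n,f):
    p=ctrl.snapshot(n); cv2.imwrite('pics/'+f,p['image'][:,:,::-1]); return p
E
python3 - <<'E'
from h import *
np.set_printoptions(precision=4,suppress=True)
print(ctrl.get_obs())
for n in ('side','top'):
    p=snap(n,n+'0.png'); print(n,p['K'],p['R'],p['t'], -p['R'].T@p['t'])
    for l in ['caddy','lid_front','catch_pivot','catch_tip','timer','jar','topper','eggcup']:
        print(l,[(np.round(d['at'],1),round(d['confidence'],2)) for d in ctrl.mark_of(p,l)][:2])
E
```

```text
pics
{'clock': 0.0, 'joint_pos': array([-48.065 ,  20.5878,   0.6325,  -0.0201, -70.1356, -16.5062]), 'qvel': array([ 0.0343,  0.0839, -0.0399, -0.0415, -0.0292, -0.0261]), 'tau': array([  0.0001, -58.2731,  29.3051,   6.9972,   0.0068,  -0.0001]), 'tool_pos': array([ 0.2897, -0.6094,  0.4038]), 'orientation': array([ 179.9075,   -0.0078, -154.5779]), 'force': array([-0.2582, -0.3199,  0.3265]), 'moment': array([-0.0204, -0.0195,  0.0069]), 'opening': 0.087878611444551}
side [[434.6466   0.     256.9026]
 [  0.     434.6466 190.5778]
 [  0.       0.       1.    ]] [[-0.9041 -0.4271  0.0166]
 [-0.2175  0.4262 -0.8781]
 [ 0.368  -0.7974 -0.4782]] [0.487  0.2519 0.9071] [0.1613 0.824  0.6469]
caddy [(array([275.4, 213.3]), 0.78)]
lid_front [(array([206.5, 221.6]), 0.85)]
catch_pivot [(array([207.2, 230.9]), 0.9)]
catch_tip [(array([191.5, 238.1]), 0.48)]
timer [(array([326.5, 161. ]), 0.85), (array([200.1, 258.8]), 0.33)]
jar [(array([198.4, 257. ]), 0.59)]
topper [(array([227.5, 238.4]), 0.51)]
eggcup [(array([174.5, 298.6]), 0.55)]
top [[356.3385   0.     258.4679]
 [  0.     356.3385 189.2892]
 [  0.       0.       1.    ]] [[ 0.0224 -0.9997  0.0005]
 [-0.9972 -0.0223 -0.0713]
 [ 0.0713  0.0011 -0.9975]] [-0.028   0.5212  0.8854] [ 0.4573 -0.0173  0.9203]
caddy [(array([173.1, 177.5]), 0.57)]
lid_front [(array([175.9, 164.3]), 0.81), (array([155. , 313.6]), 0.23)]
catch_pivot [(array([180., 170.]), 0.59)]
catch_tip [(array([169.1, 110.1]), 0.56), (array([184.3, 164.5]), 0.52)]
timer []
jar [(array([155.9, 312.6]), 0.97)]
topper [(array([164.3, 255.7]), 0.63)]
eggcup [(array([177.8, 393.5]), 0.71), (array([164.4, 256.6]), 0.33)]
```

Run:
```python
import cv2
a=cv2.imread('pics/side0.png');b=cv2.imread('pics/top0.png')
cv2.imwrite('pics/s0z.png',cv2.resize(a[150:360,130:330],None,fx=2.8,fy=2.8,interpolation=2))
cv2.imwrite('pics/t0z.png',cv2.resize(b[90:240,60:330],None,fx=2.8,fy=2.8,interpolation=2))
```

```text
(no output)
```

View pics/side0.png

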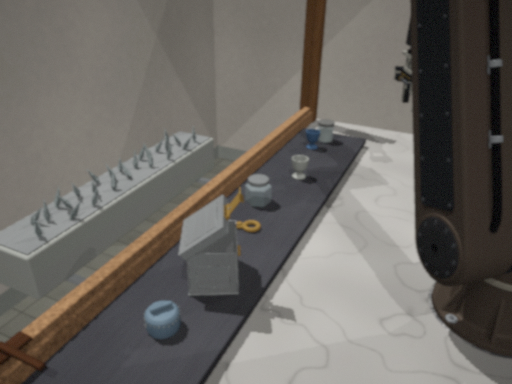

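View pics/top0.png

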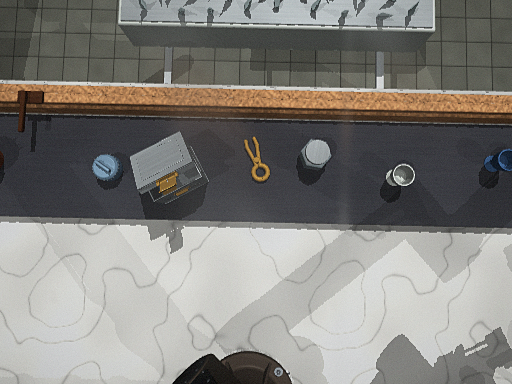

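View pics/s0z.png

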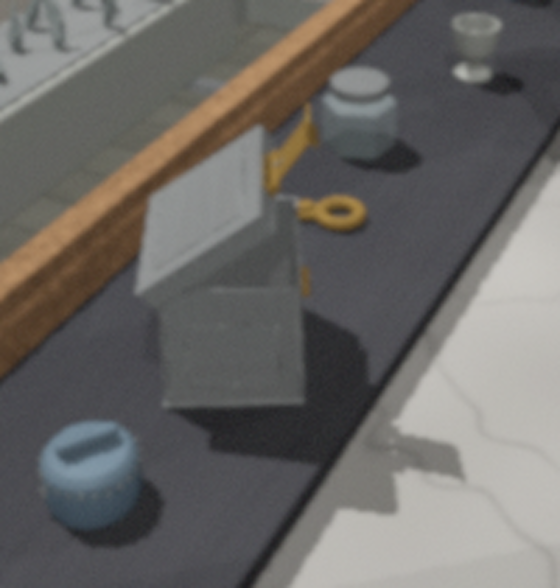

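View pics/t0z.png

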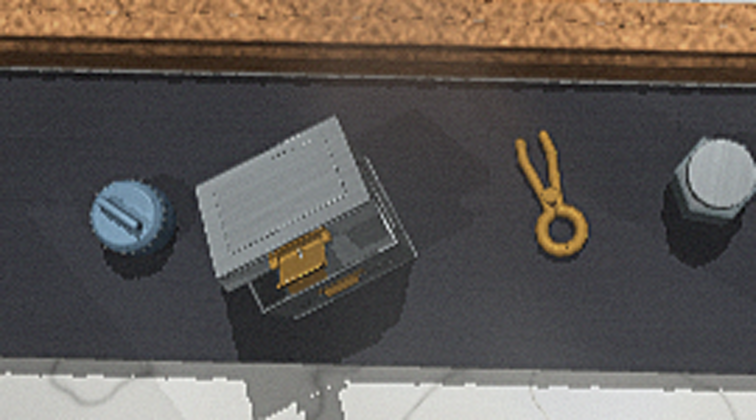

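```bash
cat >> h.py <<'E'
from scipy.optimize import least_squares
def lidpt(u,y,h,th): # u toward front from hinge, h above hinge
    return np.array([0.054-u*np.cos(th)+h*np.sin(th)*1.0, y, 0.091+u*np.sin(th)+h*np.cos(th)])
def W(p,q):
    c,s=np.cos(q[2]),np.sin(q[2]); return np.array([q[0]+c*p[0]-s*p[1],q[1]+s*p[0]+c*p[1],p[2]+0.03])
def proj(P,X):
    c=P['R']@X+P['t']; v=P['K']@c; return v[:2]/v[2]
E
cat > fit.py <<'E'
from h import *
S=ctrl.snapshot('side');T=ctrl.snapshot('top')
zs=lambda a,b:np.array([130+a/2.8,150+b/2.8]); zt=lambda a,b:np.array([60+a/2.8,90+b/2.8])
B=lambda x,y,z=0:(lambda th:np.array([x,y,z]))
L=lambda u,y,h:(lambda th:lidpt(u,y,h,th))
obs=[(T,zt(335,118),L(0,-.063,.018)),(T,zt(197,187),L(0,.063,.018)),(T,zt(217,275),L(.107,.063,.018)),(T,zt(372,203),L(.107,-.063,.018)),
(T,zt(416,255),B(-.05,-.06)),(T,zt(293,318),B(-.05,.06)),
(S,zs(302,402),B(-.05,.06)),(S,zs(166,405),B(.05,.06)),
(S,zs(262,125),L(.107,-.063,.018)),(S,zs(148,195),L(0,-.063,.018)),(S,zs(138,293),L(0,.063,.018)),(S,zs(265,205),L(.107,.063,.018))]
f=lambda q:np.concatenate([proj(P,W(m(q[3]),q))-o for P,o,m in obs])
r=least_squares(f,[.5,.2,.4,.5],loss='soft_l1')
print(r.x,np.degrees(r.x[2:]));print(np.round(r.fun.reshape(-1,2),1))
q=r.x
for n,m in [('lid_front',lidpt(.107,0,.018,q[3])),('pivot',lidpt(.114,0,.008,q[3])),('shutfront',np.array([-.053,0,.109])),('shutpivot',np.array([-.06,0,.099]))]:
    w=W(m,q);print(n,w.round(4),proj(S,w).round(1),proj(T,w).round(1))
E
python3 fit.py
```

```text
[0.5532241  0.18609656 0.50400143 0.60839022] [28.87715496 34.85819172]
[[ 0.2 -1.2]
 [-1.2  0.1]
 [-0.2  1.7]
 [-0.3 -1.1]
 [-0.1  0.1]
 [ 1.1 -0.2]
 [ 0.4 -0.2]
 [ 0.3  0.2]
 [ 0.5 -0.6]
 [ 1.4 -0.4]
 [-0.5 -0.4]
 [-0.8  3.5]]
lid_front [0.5326 0.1747 0.1969] [224.  209.4] [165.  175.6]
pivot [0.5226 0.1692 0.1927] [229.7 211.1] [168.1 180.8]
shutfront [0.5068 0.1605 0.139 ] [238.8 233.1] [177.9 190.3]
shutpivot [0.5007 0.1571 0.129 ] [242.2 237. ] [180.3 193.4]
```

```bash
cat >> h.py <<'E'
from scipy.spatial.transform import Rotation as Ro
Q=[0.5532,0.1861,0.504]
def go(cx,cy,tipz,q=Q):
    """tip target in caddy frame (z world)->shift, turn in tool axes"""
    o=ctrl.get_obs(); R0=Ro.from_euler('xyz',o['orientation'],degrees=True)
    w=W(np.array([cx,cy,0]),q); w[2]=tipz+ctrl.tip_extent
    Rt=Ro.from_euler('xyz',[180,0,np.degrees(q[2])-180],degrees=True)
    print('shift',(R0.inv().apply(w-o['tool_pos'])).round(4),'turn',(R0.inv()*Rt).as_rotvec().round(4))
def st(q=Q):
    o=ctrl.get_obs(); t=o['tool_pos']; d=t[:2]-np.array(q[:2]); c,s=np.cos(q[2]),np.sin(q[2])
    print('t',round(o['clock'],2),'caddy xy',(c*d[0]+s*d[1]).round(4),(-s*d[0]+c*d[1]).round(4),'tipz',(t[2]-ctrl.tip_extent).round(4),'ori',o['orientation'].round(2),'F',o['force'].round(2),'open',round(o['opening'],4))
E
python3 -c "
from h import *
print(ctrl.tip_extent); st(); go(-.01,0,.26)"
```

```text
0.1781
t 1.0 caddy xy -0.6149 -0.5696 tipz 0.2266 ori [-180.     -0.   -154.57] F [ 0.58 -0.92  0.31] open 0.0871
shift [-0.5696  0.6049 -0.0334] turn [-0.     -0.     -0.0602]
```

>>> carry_out(moves="0 0 0.03 -0.034 0 0 0; 0 -0.5696 0.6049 -0.034 0 0 -0.06; 0 -0.5696 0.6049 -0.034 0 0 -0.06; 0 -0.5696 0.6049 -0.034 0 0 -0.06; 0 -0.5696 0.6049 -0.034 0 0 -0.06; 0 -0.5696 0.6049 -0.034 0 0 -0.06; 0 -0.5696 0.6049 -0.034 0 0 -0.06; 0 -0.5696 0.6049 -0.034 0 0 -0.06; 0 -0.5696 0.6049 -0.034 0 0 -0.06; 0 -0.5696 0.6049 -0.034 0 0 -0.06; 0 -0.5696 0.6049 -0.034 0 0 -0.06; 0 -0.5696 0.6049 -0.034 0 0 -0.06; 0 -0.5696 0.6049 -0.034 0 0 -0.06; 0 -0.5696 0.6049 -0.034 0 0 -0.06; 0 -0.5696 0.6049 -0.034 0 0 -0.06; 0 -0.5696 0.6049 -0.034 0 0 -0.06; 0 -0.5696 0.6049 -0.034 0 0 -0.06; 0 -0.5696 0.6049 -0.034 0 0 -0.06; 0 -0.5696 0.6049 -0.034 0 0 -0.06; 0 -0.5696 0.6049 -0.034 0 0 -0.06")

```text
clock: 3.0
tool_pos: [0.5443, 0.181, 0.4385]
orientation: [-180.0, -0.0, -151.1]
force: [-0.3, -0.4, 0.1]
opening: 0.0004
```

```bash
python3 -c "
from h import *
st(); go(-.01,0,.21); snap('side','s1.png');a=cv2.imread('pics/s1.png');cv2.imwrite('pics/s1z.png',cv2.resize(a[100:330,130:350],None,fx=2.5,fy=2.5))"
```

```text
t 3.0 caddy xy -0.0103 -0.0002 tipz 0.2604 ori [-1.8000e+02 -4.0000e-02 -1.5112e+02] F [-0.34 -0.39  0.07] open 0.0004
shift [-0.0003  0.0002  0.0504] turn [-0.0001 -0.0006  0.0001]
```

View pics/s1z.png

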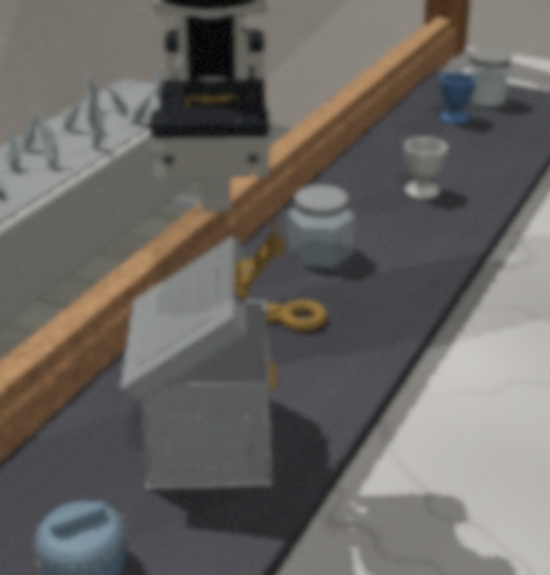

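>>> carry_out(moves="0 0 0 0.030 0 0 0; 0 0 0 0.055 0 0 0; 0 0 0 0.064 0 0 0; 0 0.0025 0 0.069 0 0 0; 0 0.005 0 0.073 0 0 0; 0 0.0075 0 0.077 0 0 0; 0 0.010 0 0.081 0 0 0; 0 0.012 0 0.085 0 0 0; 0 0.014 0 0.088 0 0 0; 0 0.016 0 0.092 0 0 0; 0 0.018 0 0.096 0 0 0; 0 0.020 0 0.100 0 0 0; 0 0.0215 0 0.104 0 0 0")

```text
clock: 4.35
tool_pos: [0.5255, 0.1708, 0.3343]
orientation: [-180.0, -0.0, -151.1]
force: [0.5, 0.3, 0.1]
opening: 0.0006
```

```bash
python3 -c "
from h import *
st(); go(-.036,0,.139); snap('side','s2.png');a=cv2.imread('pics/s2.png');cv2.imwrite('pics/s2z.png',cv2.resize(a[100:330,130:350],None,fx=2.5,fy=2.5));st()"
```

```text
t 4.35 caddy xy -0.0316 0.0 tipz 0.1562 ori [-180.     -0.   -151.13] F [0.51 0.33 0.08] open 0.0006
shift [ 0.0044 -0.      0.0172] turn [-0.     -0.     -0.0001]
t 4.4 caddy xy -0.032 0.0 tipz 0.1555 ori [ 1.7999e+02 -6.0000e-02 -1.5115e+02] F [-0.35 -0.25 -1.13] open 0.0005
```

View pics/s2z.png

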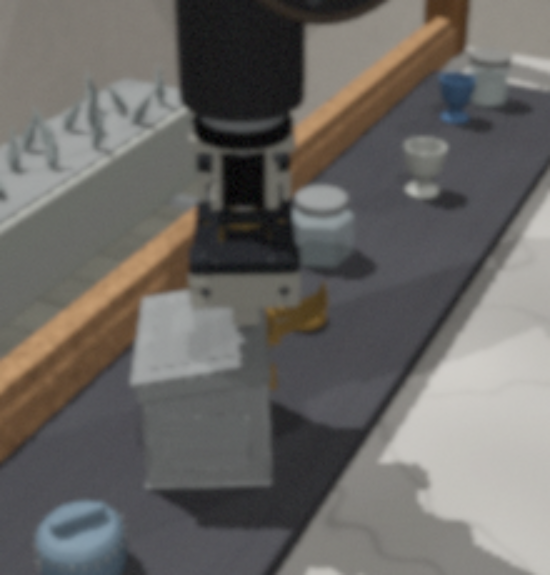

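>>> carry_out(moves="0 0.0015 0 0.005 0 0 0; 0 0.003 0 0.009 0 0 0; 0 0.004 0 0.013 0 0 0; 0 0.0045 0 0.0165 0 0 0; 0 0.0045 0 0.018 0 0 0; 0 0.0045 0 0.018 0 0 0")

```text
clock: 5.0
tool_pos: [0.5216, 0.1686, 0.3173]
orientation: [-180.0, -0.0, -151.1]
force: [-4.3, -0.1, 7.5]
opening: 0.0002
```

```bash
python3 -c "
from h import *
st()"
```

```text
t 5.0 caddy xy -0.0361 -0.0 tipz 0.1392 ori [-1.7999e+02 -2.0000e-02 -1.5112e+02] F [-4.31 -0.05  7.54] open 0.0002
```

>>> carry_out(moves="0 0 0 0.001 0 0 0; 0 0 0 0.001 0 0 0")

```text
clock: 5.2
tool_pos: [0.5215, 0.1686, 0.3172]
orientation: [-180.0, 0.0, -151.1]
force: [-6.7, -1.3, 15.1]
opening: 0.0002
```

```bash
python3 -c "
from h import *
st()"
```

```text
t 5.2 caddy xy -0.0362 -0.0 tipz 0.1391 ori [-1.7998e+02  1.0000e-02 -1.5110e+02] F [-6.69 -1.33 15.06] open 0.0002
```

>>> carry_out(moves="0 0 0 -0.02 0 0 0; 0 0 0 -0.06 0 0 0; 0 0 0 -0.1 0 0 0; 0 -0.04 0 -0.12 0 0 0; 0 -0.09 0 -0.12 0 0 0; 0 -0.09 0 -0.12 0 0 0")

```text
clock: 5.8
tool_pos: [0.6043, 0.2146, 0.4333]
orientation: [-180.0, -0.1, -151.1]
force: [-1.3, 0.5, -1.4]
opening: 0.0004
```

```bash
python3 -c "
from h import *
st()
for n in ('side','top'):
    p=snap(n,n[0]+'3.png')
    for l in ['caddy','lid_front','catch_pivot','catch_tip']:
        print(n,l,[(np.round(d['at'],1),round(d['confidence'],2)) for d in ctrl.mark_of(p,l)][:2])
    for m in [(-.053,0,.109),(-.06,0,.099),(-.106,0,.122)]: print(proj(p,W(np.array(m),Q))[::-1].round(1))
a=cv2.imread('pics/s3.png')[150:310,150:310];b=cv2.imread('pics/t3.png')[110:230,100:240]
cv2.imwrite('pics/s3z.png',cv2.resize(a,None,fx=3.5,fy=3.5));cv2.imwrite('pics/t3z.png',cv2.resize(b,None,fx=4,fy=4))"
```

```text
t 5.8 caddy xy 0.0585 0.0003 tipz 0.2552 ori [-1.7997e+02 -8.0000e-02 -1.5113e+02] F [-1.29  0.48 -1.45] open 0.0004
side caddy [(array([274.7, 213.7]), 0.93)]
side lid_front [(array([227.4, 233.9]), 0.91)]
side catch_pivot [(array([237.4, 243. ]), 0.81)]
side catch_tip [(array([228.4, 262.5]), 0.79)]
[233.1 238.8]
[237.1 242.2]
[227.3 264.5]
top caddy [(array([173.8, 175.5]), 0.89)]
top lid_front [(array([188.2, 177.3]), 0.98)]
top catch_pivot [(array([193.2, 181.3]), 0.96)]
top catch_tip [(array([209.7, 184.1]), 0.88)]
[190.3 177.9]
[193.4 180.3]
[211.7 187.6]
```

View pics/s3z.png

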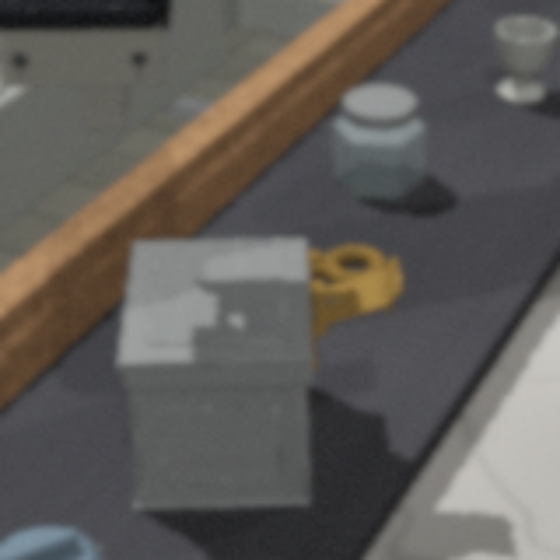

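View pics/t3z.png

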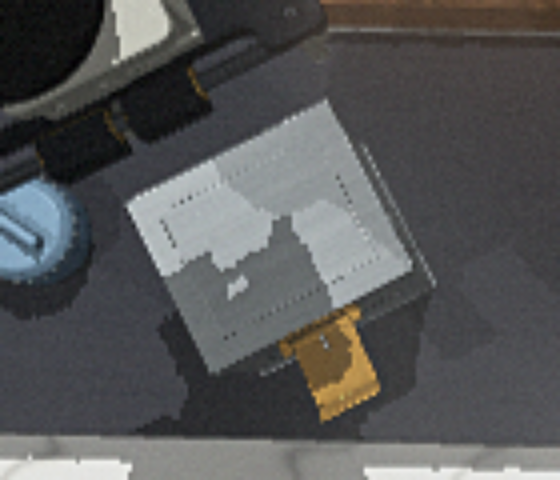

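```bash
python3 -c "
from h import *
st();go(-.1,0,.19)"
```

```text
t 6.3 caddy xy 0.0535 -0.0001 tipz 0.2583 ori [ 1.7999e+02  6.0000e-02 -1.5113e+02] F [0.21 0.97 0.21] open 0.0009
shift [1.535e-01 1.000e-04 6.810e-02] turn [ 0.0001  0.0011 -0.0001]
```

>>> carry_out(moves="0 0.04 0 0 0 0 0; 0 0.08 0 0.01 0 0 0; 0 0.12 0 0.03 0 0 0; 0 0.1535 0 0.06 0 0 0; 0 0.1535 0 0.085 0 0 0; 0 0.1535 0 0.1 0 0 0; 0 0.1535 0 0.108 0 0 0; 0 0.1535 0 0.115 0 0 0; 0 0.1535 0 0.122 0 0 0; 0 0.1535 0 0.129 0 0 0; 0 0.1535 0 0.136 0 0 0; 0 0.1535 0 0.143 0 0 0; 0 0.1535 0 0.150 0 0 0; 0 0.1535 0 0.157 0 0 0; 0 0.1535 0 0.163 0 0 0; 0 0.1535 0 0.166 0 0 0; 0 0.1535 0 0.166 0 0 0")

```text
clock: 8.0
tool_pos: [0.466, 0.138, 0.2691]
orientation: [-180.0, -0.1, -151.1]
force: [1.3, -0.4, -0.1]
opening: 0.0007
```

```bash
python3 -c "
from h import *
st()"
```

```text
t 8.0 caddy xy -0.0996 -0.0 tipz 0.091 ori [-1.7999e+02 -6.0000e-02 -1.5113e+02] F [ 1.34 -0.37 -0.07] open 0.0007
```

>>> carry_out(moves="0 0.015 0 -0.01 0 0 0; 0 0.02 0 -0.05 0 0 0; 0 0.02 0 -0.10 0 0 0; 0 0.02 0 -0.15 0 0 0; 0 -0.02 0 -0.18 0 0 0; 0 -0.06 0 -0.18 0 0 0; 0 -0.11 0 -0.18 0 0 0; 0 -0.15 0 -0.18 0 0 0; 0 -0.15 0 -0.18 0 0 0")

```text
clock: 8.9
tool_pos: [0.6008, 0.2125, 0.4473]
orientation: [-180.0, -0.1, -151.1]
force: [-0.8, -0.7, -1.2]
opening: 0.0004
```

```bash
python3 -c "
from h import *
st()
for n in ('side','top'):
    p=snap(n,n[0]+'4.png')
    for l in ['caddy','lid_front','catch_pivot','catch_tip']:
        print(n,l,[(np.round(d['at'],1),round(d['confidence'],2)) for d in ctrl.mark_of(p,l)][:2])
    for m in [(0,0,0),(-.053,0,.109),(-.06,0,.099),(-.067,0,.048)]: print(proj(p,W(np.array(m),Q))[::-1].round(1))
a=cv2.imread('pics/s4.png')[150:310,150:310];b=cv2.imread('pics/t4.png')[110:230,100:240]
cv2.imwrite('pics/s4z.png',cv2.resize(a,None,fx=3.5,fy=3.5));cv2.imwrite('pics/t4z.png',cv2.resize(b,None,fx=4,fy=4))"
```

```text
t 8.9 caddy xy 0.0545 0.0002 tipz 0.2692 ori [-1.7996e+02 -1.3000e-01 -1.5114e+02] F [-0.82 -0.74 -1.24] open 0.0004
side caddy [(array([274.3, 213.1]), 0.84)]
side lid_front [(array([230.2, 236.6]), 0.81), (array([200. , 258.3]), 0.54)]
side catch_pivot [(array([234.3, 243.8]), 0.63)]
side catch_tip [(array([259. , 246.7]), 0.53)]
[275.2 214.7]
[233.1 238.8]
[237.1 242.2]
[256.7 245.5]
top caddy [(array([173.9, 177.1]), 0.61)]
top lid_front [(array([189.7, 179.5]), 0.84)]
top catch_pivot [(array([192.5, 180.4]), 0.9)]
top catch_tip [(array([196.5, 184.4]), 0.66)]
[174.7 178.2]
[190.3 177.9]
[193.4 180.3]
[197.3 186.4]
```

View pics/s4z.png

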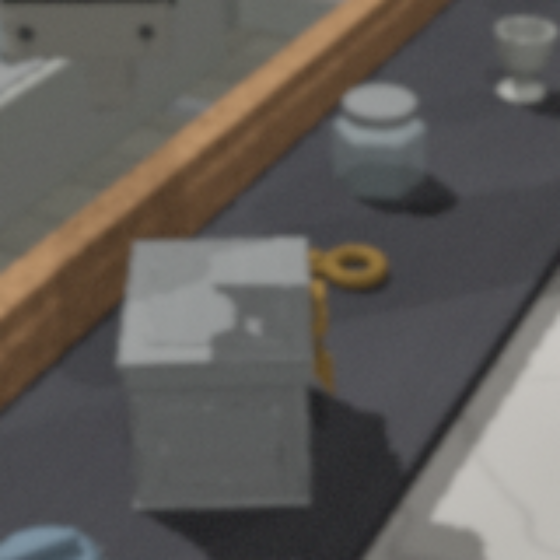

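View pics/t4z.png

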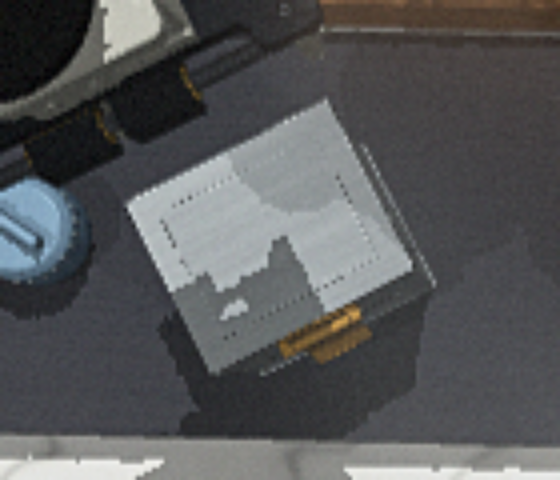

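```bash
python3 -c "
from h import *
st(); print(ctrl.close_job())"
```

```text
t 9.4 caddy xy 0.0499 -0.0 tipz 0.2724 ori [ 1.7999e+02  7.0000e-02 -1.5113e+02] F [-0.39  0.5   0.17] open -0.0001
the job is handed in; nothing more can be done
None
```

The lid is shut and the catch is snapped home. I handed the job in at 9.4 s with the gripper clear of everything.

- **Lid:** I pushed it down with the closed fingertips. It stopped at z = 0.139 m, which is the fully shut height, and I held it there with about 15 N. In the pictures afterwards it had stayed down.
- **Catch:** I pressed it down near its tip until it passed centre, then backed away. The force on the tool was near zero at the end of the push. In both pictures the catch lies flat on the caddy's front. Its tip is within about 1 px of the predicted home position by eye, and within about 2.6 px by the network's mark.
- **Caddy and other things:** The caddy's corners are at the same pixels in the pictures taken before and after the catch push. The things in view on the sill look undisturbed.

No check failed. The network marks for the lid front were 2–6 px off my model in places, but the outlines in the pictures matched it. The lid press also put about 7 N sideways on the tool, and the caddy showed no sign of having moved.

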